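# Lay the press's clamp bar and hold its index plunger out

### The job

Get the tyre-repair press ready: lay the flat steel clamp bar across its two uprights so that it lies flat down in both forks, its middle over the mould - set it in, do not drop it - and let go of it. Then take the black knob of the sprung index plunger on the side of the press, pull it fully back so that its pin is clear of the bed's hole, and finish while still holding it back like that, because I am about to lift the bed myself; do not shift the bed or the bar, and leave the other things on the bench alone.

Things in the scene. Friction and masses are not known exactly. Their poses are not given: they have to be found in the camera images.
- press: Small bench vulcanising press, bolted down. Origin on the bench under the midpoint between its two uprights; x runs from one upright to the other, z up. Base plate 300 x 170 x 15 mm (y -95 to 75). Uprights at x = -105 and +105 mm, each 24 mm (x) by 52 mm (y), 170 mm to the flat top where the bar sits. The bed with its mould is between them. The index plunger is on the -y side
- press_seat (a point): Midway between the two bar seats, 170 mm above the bench; axes as the press. On each seat two cheeks, 24 mm long in x, 8 mm thick, inner faces at y = -18 and +18 mm, stand up to 207 mm: an open-topped fork running along x. The bar is home with its middle 7 mm above this point and its length along x
- plunger_knob (a point): Centre of the plunger's black pull knob, a cylinder 32 mm in diameter, 28 mm long, axis level along the press's y; with the pin home at press x = 0, y = -130 mm, 60 mm above the bench. Axes as the press: pull along -y. Inward of it are a 4 mm gap and the fixed barrel, 22 mm in diameter, 28 mm long. Nothing is above the knob or close beside it
- plunger (a joint): Travel of the index plunger in m: 0 = pin home in its hole, growing as it is pulled along the press's -y; stop at 0.018. The pin leaves the hole in the bed's upright index strip after about 0.008. The spring pulls back with 9 N at 0 and 16 N at the stop and shuts it at once if let go. Its bracket is 50 mm wide (x), y -84 to -76 mm, 87 mm high
- bed (a joint): Height of the press bed in m from where it starts (0; up positive). The pin locks it to about 3 mm; unlocked, springs balance it and it stays put, moving with a push of about 6 N. Bed and mould reach 142 mm above the bench, y from -64 to 58 mm, and a lifting handle to y = 100 mm
- clamp_bar: Steel clamp bar, plain flat bar 270 mm (x) by 28 mm (y) by 14 mm (z), about 0.6 to 0.9 kg, lying flat on the bench, both ends and both faces alike. Origin at the centre of its underside
- bar_middle (a point): Centre of the clamp bar, 7 mm above its underside; axes as the bar
- tyre_lever: Bystander, to be left alone: dark steel tyre lever lying flat, a round bar 16 mm thick and 310 mm long along its x with a flattened spoon at +x; origin under its middle
- grinder: Bystander, to be left alone: air die grinder with a small brass-coloured rasp head, lying down, 240 mm long along its x, 42 mm thick; origin under its middle
- rasp: Bystander, to be left alone: round buffing rasp standing on the bench, diameter 74 mm, 48 mm high with its hub; origin at the centre of its foot
- tin: Bystander, to be left alone: tin of solution with a blue label, diameter 84 mm, 120 mm high, upright; origin at the centre of its foot
- wood_block: Bystander, to be left alone: wooden block 100 x 55 x 36 mm; origin at the centre of its underside
- pin_tray: Bystander, to be left alone: open dark steel tray 130 x 85 x 28 mm with two keeper pins in it; origin at the centre of its underside
- brush: Bystander, to be left alone: brush lying down along its x, about 200 mm long; origin under it on the bench

How it is judged:
By the outcome, as a careful person would: the job done as asked, in the order asked, and still so for the second after the job is handed in, while the arm keeps its last pose, push and grip.
It also fails if it takes over 54 s, if anything falls off the work surface, if the arm or the gripper's body presses on something with over 40 N, if the wrist force passes 120 N, or if a joint passes its speed limit or range.

### The arm

A 7-joint arm with a two-finger parallel gripper is mounted at the origin on the work surface. World frame = base frame: x ahead of the robot, y to its left, z up, the work surface at z = 0. Lengths are in m, angles in degrees, forces in N, time in s.
With the tool pointing down it reaches from about 0.4 to 0.9 m from the base axis. Payload 5.5 kg.
Tool frame: the origin (TCP) lies where the fingers leave the gripper's body, on its centre line; the fingertips stand 73 mm ahead of it and the grasp point (between the pads) lies 54 mm ahead of it; z points along the fingers, y is the line along which they close (so a half turn about z gives the same grasp; the last joint's range is limited). The gripper opens to 85 mm and grips with 20 to 120 N. Pads are 22 mm wide; open, the fingers measure 114 mm over their backs; the gripper's body (76 mm by 85 mm) begins 54 mm behind the grasp point. The pads swing forward as they close: fully open they stand 13 mm farther back than shut.
Start: joints at [90.424, 28.699, -24.465, 88.831, 12.651, 65.22, -12.049], TCP at [0.164, -0.629, 0.304] pointing down, gripper open.
Joint ranges: [-164.97, 164.97], [-17.58, 116.51], [-87.97, 89.64], [11.32, 138.91], [-80.73, 260.73], [10.89, 115.49], [-147.41, 147.41]. Speed limits (degrees/s): [147.25, 147.25, 180, 180, 180, 180, 180].

### API

Orientations are given as [roll, pitch, yaw] about the fixed x, y, z axes, in that order (R = Rz(yaw) Ry(pitch) Rx(roll)).
In Python, from station import env gives the robot as it stands.
- The arm moves only by the tool drive_tool, never from a script. Its argument "plan" is a list of rows, each an object with "translation": the shift along the tool's x, y, z in cm, a list of three; "angular": the turn, a rotation vector about the tool's x, y, z in degrees, a list of three; "hand": the opening, from 0 (shut) to 1 (fully open). A call has 1 to 12 rows; each row shifts and turns the commanded pose from where the row before left it, along the tool's axes as they then stand; what a row does not reach is not made up. A row lasts 1/10 s, in which the tool goes at most 50 mm and 8.59 degrees, less where a joint would pass 70% of its speed; a pose out of reach is approached as far as the arm can. A call is refused whole if a number of a shift passes 5 or a number of a turn 8.59, either way. A call with a gripper value outside its range is refused whole. The fingers move at their own pace and stop on an object; "squeeze" is the grip in N (left out, the last holds). Time passes only in rows, so rows that do not move let the fingers close. It gives the time, the measured TCP pose, the force, the opening and the grip force at its end, in the units of the state.
- env.get_obs(): the state, without advancing time (a new reading comes with each control period).
- env.camera(name): name is "side" or "top" or "wrist"; returns (picture, depth): 420x560x3 uint8, red, green, blue; 420x560 float32, m along the optical axis (not along the pixel's ray), 0 where there is no reading.
- env.camera_model(name): a dict with "K" (3x3 intrinsics, pixels), "rvec" (rotation vector, rad) and "tvec" (3), from world to camera coordinates, as OpenCV has them. Camera axes: x right, y down, z forward; pixel columns grow to the right and rows downward; lengths in m; the calibration is good to about 2 mm. A picture is of the moment at which its call begins: read the wrist's pose just before it. camera_model takes no time and is no camera call; for the wrist camera it gives the pose at the moment of the call.
- env.sign_off(): hands the job in; it is judged then, once.
Trained networks look in the newest picture that a camera, given by its name, has taken for a name from the list of things; names that differ only in an ending like _2 or _b are one class to them, and where a whole thing is asked for, a point or a joint stands for the part that bears it (a point fixed in the world has none). Each returns a list of dicts, best first, with "confidence" (0 to 1); they miss things now and then, are a little off and sometimes report something else, mostly with a low value. They report only what shows in the picture. A call takes as long as a camera call.
- env.cut_out(camera, label): "mask" (420x560 bool, what is visible of it) and "position" ([column, row] in pixels, amid what is visible of it).
The state is a dict: "time": time; "joints": joint angles; "qd": joint speeds; "effort": joint torques, N m; "ee_pos": TCP position; "tcp_rot": TCP orientation; "wrist_force": force on the tool from outside, world axes, zero at the start; "wrist_torque": the same for the moment, N m; "width": opening from 0.0 (shut) to 1.0 (fully open); "grip_force": force on a finger pad.
Only numpy, scipy, OpenCV 4.12 (cv2) and the standard library are available. Lean on these libraries where they do the work, as an engineer would, in place of code of your own. Each camera call takes 0.05 s, during which the arm holds its last target. There are 200 camera calls.

## Working session

There is one attempt and no reset: what is moved stays moved. The work goes in short steps, Python scripts to look and compute and a tool call to move; the robot and the scene stay as the last step left them, time stands still between calls to the robot, and variables do not carry over. Pictures are saved under pics/ and viewed, at most 10 in all, crops included, and the job is handed in when it is done.

Besides the shell and the picture viewer there is one more tool, called after "Request:" as name([rows], argument=value, ...), one row to a line, values as JSON. drive_tool: Moves the arm, as the interface text tells. Its arguments: {"type":"object","properties":{"plan":{"type":"array","items":{"type":"object","properties":{"translation":{"type":"array","items":{"type":"number"}},"angular":{"type":"array","items":{"type":"number"}},"hand":{"type":"number"}}}},"squeeze":{"type":"number"}},"required":["plan"]}

```bash
mkdir -p pics; cat > h.py <<'E'
import numpy as np, cv2
from scipy.spatial.transform import Rotation as R
from station import env
def shot(c,name=None):
    m=env.camera_model(c); p,d=env.camera(c)
    if name: cv2.imwrite('pics/'+name,cv2.cvtColor(p,cv2.COLOR_RGB2BGR))
    return p,d,m
def pts(d,m,mask=None):
    K=np.array(m['K']);Rm=cv2.Rodrigues(np.array(m['rvec'],float))[0];t=np.array(m['tvec'],float).ravel()
    ok=d>0
    if mask is not None: ok&=mask
    v,u=np.nonzero(ok);z=d[v,u]
    c=np.stack([(u-K[0,2])/K[0,0]*z,(v-K[1,2])/K[1,1]*z,z],1)
    return (c-t)@Rm, u, v
E
python3 - <<'E'
from h import *
for c in('top','side'):
    p,d,m=shot(c,c+'1.png')
    for n in('clamp_bar','press','plunger_knob','tyre_lever'):
        r=env.cut_out(c,n)
        for q in r[:2]:
            P,_,_=pts(d,m,q['mask'])
            print(c,n,round(q['confidence'],2),q['position'],len(P),P.mean(0).round(3),P.min(0).round(3),P.max(0).round(3))
            if n!='press' :
                rect=cv2.minAreaRect(P[:,:2].astype(np.float32)); print('  rect',rect)
print(env.get_obs())
E
```

```text
top clamp_bar 0.68 [208.6, 245.1] 610 [0.505 0.271 0.015] [ 0.385  0.23  -0.004] [0.64  0.313 0.03 ]
  rect ((0.5130249857902527, 0.2672070860862732), (0.03493164852261543, 0.2636512219905853), 73.9669189453125)
top clamp_bar 0.63 [207.6, 171.1] 668 [0.727 0.27  0.104] [ 0.69   0.233 -0.015] [0.799 0.341 0.132]
  rect ((0.739848792552948, 0.28355252742767334), (0.10587238520383835, 0.09068530797958374), 31.726585388183594)
top press 0.87 [301.4, 242.7] 4753 [ 0.51  -0.037  0.089] [ 0.359 -0.171 -0.007] [0.672 0.075 0.219]
top plunger_knob 0.43 [336.1, 245.3] 65 [ 0.499 -0.156  0.074] [ 0.485 -0.168  0.063] [ 0.514 -0.144  0.083]
  rect ((0.49952414631843567, -0.1556852161884308), (0.023294324055314064, 0.029452132061123848), 87.7217788696289)
top tyre_lever 0.79 [153.1, 227.1] 489 [0.547 0.473 0.013] [ 0.387  0.462 -0.008] [0.698 0.488 0.027]
  rect ((0.5423887372016907, 0.4761791527271271), (0.31085172295570374, 0.02384847216308117), 0.8444936275482178)
side clamp_bar 0.79 [276.3, 295.7] 902 [0.504 0.276 0.008] [ 0.377  0.213 -0.008] [0.653 0.321 0.016]
  rect ((0.516659140586853, 0
[... 945 characters left out ...]

{'time': 0.5, 'joints': array([ 90.42245087,  28.7018002 , -24.46447949,  88.83362888,
        12.6522329 ,  65.22001344, -12.04922375]), 'qd': array([-0.10064413, -0.05813678, -0.04810818,  0.05097235,  0.00501811,
       -0.0711076 , -0.00546107]), 'effort': array([ 3.08031733e-03, -5.68837881e+01, -5.80274373e+00, -2.81048799e+01,
        1.27646441e-02,  3.49691320e-03, -1.93060885e-05]), 'ee_pos': array([ 0.16449492, -0.62881856,  0.30386633]), 'tcp_rot': array([-1.79996399e+02, -8.00253750e-04,  1.46598260e+01]), 'wrist_force': array([ 0.2330142 , -0.43391959,  1.16428568]), 'wrist_torque': array([ 0.01413597,  0.01813653, -0.01927839]), 'grip_force': 0.0, 'width': 0.9976564938242407}
```

View pics/top1.png

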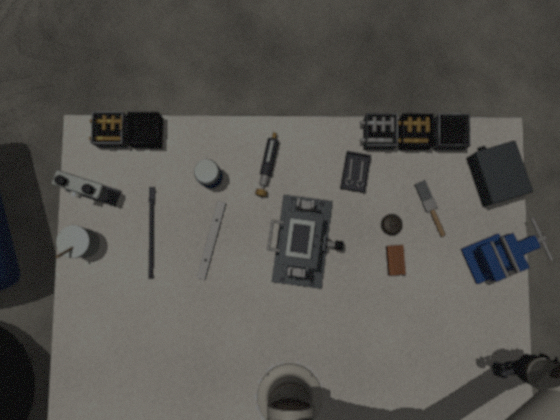

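View pics/side1.png

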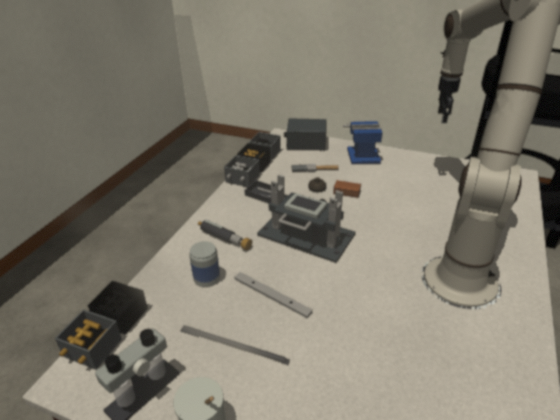

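The top view shows the clamp bar at about (213,240), the press at (301,242) and its knob at (337,245). The side view agrees: bar at (272,294), press at (305,225). The networks' second clamp_bar hits are false. I'll lift the arm and look at the press from above with the wrist camera.

Request:
drive_tool([
  {"translation":[0,0,-5],"angular":[0,0,8]},
  {"translation":[0,0,-5],"angular":[0,0,8]},
  {"translation":[0,0,-5],"angular":[0,0,7]},
  {"translation":[1.7,-4.3,-1]},
  {"translation":[1.7,-4.3,-1]},
  {"translation":[1.7,-4.3,-1]},
  {"translation":[1.7,-4.3,0]},
  {"translation":[1.7,-4.3,0]},
  {"translation":[1.7,-4.3,0]},
  {"translation":[1.7,-4.3,0]},
  {"translation":[1.7,-4.3,0]},
])

```text
invalid input
```

Request:
drive_tool([
  {"translation":[1.7,-4.3,0]},
  {"translation":[1.7,-4.3,0]},
  {"translation":[1.7,-4.3,0]},
  {"translation":[1.7,-4.3,0]},
  {"translation":[1.7,-4.3,0]},
  {"translation":[0,0,0]},
  {"translation":[0,0,0]},
  {"translation":[0,0,0]},
])

```text
invalid input
```

```bash
python3 - <<'E'
from h import *
p,d,m=shot('wrist','w1.png')
o=env.get_obs();print(o['time'],o['ee_pos'],o['tcp_rot'])
Rm=cv2.Rodrigues(np.array(m['rvec'],float))[0];print('cam',-Rm.T@np.array(m['tvec']).ravel(),Rm[2],d.min(),d.max())
P,u,v=pts(d,m); np.savez('w1.npz',P=P,u=u,v=v)
for n in('press','plunger_knob','clamp_bar'):
  for q in env.cut_out('wrist',n)[:2]:
    A,_,_=pts(d,m,q['mask']);print(n,q['confidence'],q['position'],A.mean(0),A.min(0),A.max(0))
E
```

```text
0.55 [ 0.16446981 -0.62882178  0.30387321] [-1.79996027e+02 -2.17171921e-04  1.46588530e+01]
cam [ 0.23507044 -0.61071608  0.37387035] [-0.28199022 -0.07327944 -0.95661468] 0.0 1.4340435
```

View pics/w1.png

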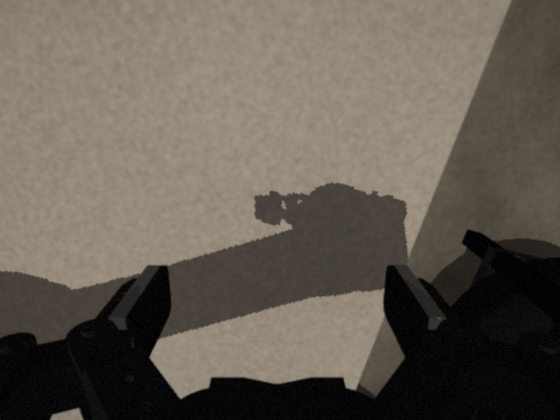

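The calls were refused, so each row must need all its keys. The picture only shows the bench and the fingers. I'll send the rows again, complete this time.

Request:
drive_tool([
  {"translation":[0,0,-5],"angular":[0,0,8],"hand":1},
  {"translation":[0,0,-5],"angular":[0,0,8],"hand":1},
  {"translation":[0,0,-5],"angular":[0,0,7],"hand":1},
  {"translation":[1.7,-4.3,-1],"angular":[0,0,0],"hand":1},
  {"translation":[1.7,-4.3,-1],"angular":[0,0,0],"hand":1},
  {"translation":[1.7,-4.3,-1],"angular":[0,0,0],"hand":1},
  {"translation":[1.7,-4.3,0],"angular":[0,0,0],"hand":1},
  {"translation":[1.7,-4.3,0],"angular":[0,0,0],"hand":1},
])

```text
time: 1.5
ee_pos: [0.2806, -0.4267, 0.4846]
tcp_rot: [179.9, -0.0, -8.3]
wrist_force: [1.3, 0.5, -0.5]
width: 1.002
grip_force: 0.0
```

Request:
drive_tool([
  {"translation":[2.2,-4.4,0],"angular":[0,0,0],"hand":1},
  {"translation":[2.2,-4.4,0],"angular":[0,0,0],"hand":1},
  {"translation":[2.2,-4.4,0],"angular":[0,0,0],"hand":1},
  {"translation":[2.2,-4.4,0],"angular":[0,0,0],"hand":1},
  {"translation":[2.2,-4.4,0],"angular":[0,0,0],"hand":1},
  {"translation":[2.2,-4.4,0],"angular":[0,0,0],"hand":1},
  {"translation":[2.2,-4.4,0],"angular":[0,0,0],"hand":1},
  {"translation":[2.2,-4.4,0],"angular":[0,0,0],"hand":1},
  {"translation":[2,-3,0],"angular":[0,0,0],"hand":1},
  {"translation":[0,0,0],"angular":[0,0,0],"hand":1},
  {"translation":[0,0,0],"angular":[0,0,0],"hand":1},
  {"translation":[0,0,0],"angular":[0,0,0],"hand":1},
])

```text
time: 2.7
ee_pos: [0.5286, -0.0802, 0.4837]
tcp_rot: [179.9, 0.0, -8.4]
wrist_force: [0.7, 0.2, 0.7]
width: 1.003
grip_force: 0.0
```

```bash
python3 - <<'E'
from h import *
p,d,m=shot('wrist','w2.png')
o=env.get_obs();print(o['time'],o['ee_pos'],o['tcp_rot'])
P,u,v=pts(d,m); np.savez('w2.npz',P=P,u=u,v=v)
for n in('press','plunger_knob','clamp_bar'):
  for q in env.cut_out('wrist',n)[:2]:
    A,_,_=pts(d,m,q['mask']);print(n,q['confidence'],q['position'],A.mean(0),A.min(0),A.max(0))
h,e=np.histogram(P[:,2],np.arange(-.02,.3,.005));print([(round(a,3),b) for a,b in zip(e,h)])
E
```

```text
2.75 [ 0.5285301  -0.08058729  0.48382221] [ 1.79939462e+02  2.00188526e-02 -8.49650615e+00]
press 0.79 [242.6, 155.6] [ 0.52748186 -0.04492157  0.10715473] [ 0.26882417 -0.1845093  -0.00291245] [0.67247584 0.11405397 0.2089804 ]
press 0.21 [544.2, 21.9] [ 0.63383175 -0.46103813  0.01597273] [ 5.70128311e-01 -4.88451827e-01 -5.30049566e-04] [ 0.66747067 -0.43690022  0.02221317]
plunger_knob 0.93 [333.5, 160.3] [ 0.5003333  -0.15036074  0.0705386 ] [ 0.4829735  -0.17292893  0.05474106] [ 0.51410249 -0.09426387  0.07747064]
plunger_knob 0.64 [463.7, 169.1] [ 0.45577392 -0.34555781  0.03141627] [ 0.38898179 -0.40092999 -0.00244381] [ 0.50365077 -0.31959446  0.04009771]
clamp_bar 0.8 [51.5, 178.3] [0.52243544 0.26352201 0.01259552] [ 0.38096354  0.22234815 -0.00136518] [0.64602388 0.31272655 0.0174953 ]
[(np.float64(-0.02), np.int64(0)), (np.float64(-0.015), np.int64(0)), (np.float64(-0.01), np.int64(0)), (np.float64(-0.005), np.int64(75677)), (np.float64(0.0), np.int64(72867)), (np.float64(0.005), np.int64(978)), (np.float64(0.01), np.int64(6868)), (np.float64(0.015), np.int64(4323)), (
[... 1206 characters left out ...]
at64(0.19), np.int64(85)), (np.float64(0.195), np.int64(77)), (np.float64(0.2), np.int64(112)), (np.float64(0.205), np.int64(807)), (np.float64(0.21), np.int64(0)), (np.float64(0.215), np.int64(0)), (np.float64(0.22), np.int64(0)), (np.float64(0.225), np.int64(0)), (np.float64(0.23), np.int64(0)), (np.float64(0.235), np.int64(0)), (np.float64(0.24), np.int64(0)), (np.float64(0.245), np.int64(0)), (np.float64(0.25), np.int64(0)), (np.float64(0.255), np.int64(0)), (np.float64(0.26), np.int64(0)), (np.float64(0.265), np.int64(0)), (np.float64(0.27), np.int64(0)), (np.float64(0.275), np.int64(0)), (np.float64(0.28), np.int64(0)), (np.float64(0.285), np.int64(0)), (np.float64(0.29), np.int64(0))]
```

View pics/w2.png

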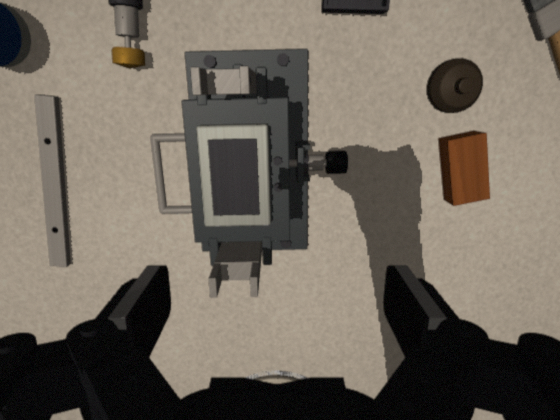

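The wrist view shows the bar at (52,180), the forks at (220,80) and (235,275), and the knob at (337,162), with clean depth. Next I fit the bar, forks and knob.

```bash
python3 - <<'E'
from h import *
f=np.load('w2.npz');P=f['P']
S=lambda z0,z1,x0,x1,y0,y1:P[(P[:,2]>z0)&(P[:,2]<z1)&(P[:,0]>x0)&(P[:,0]<x1)&(P[:,1]>y0)&(P[:,1]<y1)]
def rect(A,n):
    r=cv2.minAreaRect(A[:,:2].astype(np.float32));print(n,len(A),np.round(r[0],4),np.round(r[1],4),round(r[2],2),A[:,2].mean().round(4))
    return r
C=S(.203,.212,.3,.75,-.2,.15).astype(np.float32)
lab=cv2.kmeans(C[:,:2].copy(),4,None,(3,100,1e-7),10,cv2.KMEANS_PP_CENTERS)[1].ravel()
for i in range(4): rect(C[lab==i],'cheek')
rect(C,'all cheeks'); rect(S(.165,.174,.3,.75,-.2,.15),'seats')
B=S(.010,.02,.33,.70,-.19,.12);rect(B,'base')
rect(S(.138,.147,.3,.75,-.2,.15),'mould')
b=S(.010,.019,.36,.67,.2,.33);rect(b,'bar')
K=S(.055,.085,.47,.53,-.2,-.1);rect(K,'knob+barrel');
k=K[K[:,2]>.07];rect(k,'knob top');print(K[:,1].min())
E
```

```text
cheek 252 [ 0.6143 -0.0639] [0.008  0.0232] 82.89 0.2068
cheek 167 [0.4127 0.0056] [0.0083 0.023 ] 83.22 0.2069
cheek 266 [ 0.6199 -0.0204] [0.0083 0.0232] 82.22 0.2067
cheek 166 [ 0.4063 -0.038 ] [0.0077 0.0248] 80.92 0.2068
all cheeks 851 [ 0.5128 -0.029 ] [0.0521 0.2336] 82.84 0.2068
seats 1512 [ 0.5134 -0.0293] [0.0516 0.2336] 82.85 0.1698
base 5916 [ 0.5398 -0.0278] [0.2809 0.3514] 82.5 0.0149
mould 7050 [ 0.5064 -0.0281] [0.0801 0.2175] 82.93 0.1429
bar 3354 [0.5125 0.2688] [0.0297 0.2701] 75.89 0.0139
knob+barrel 1014 [ 0.5    -0.1358] [0.0721 0.0496] 82.01 0.0699
knob top 534 [ 0.5001 -0.138 ] [0.0677 0.0488] 82.53 0.074
-0.17292892833976614
```

Request:
drive_tool([
  {"translation":[0,0,0],"angular":[0,0,5.6],"hand":0.6},
  {"translation":[-1.25,-4.2,0],"angular":[0,0,0],"hand":0.6},
  {"translation":[-1.25,-4.2,0],"angular":[0,0,0],"hand":0.6},
  {"translation":[-1.25,-4.2,0],"angular":[0,0,0],"hand":0.6},
  {"translation":[-1.25,-4.2,0],"angular":[0,0,0],"hand":0.6},
  {"translation":[-1.25,-4.2,0],"angular":[0,0,0],"hand":0.6},
  {"translation":[-1.25,-4.2,0],"angular":[0,0,0],"hand":0.6},
  {"translation":[-1.25,-4.2,0],"angular":[0,0,0],"hand":0.6},
  {"translation":[-1.25,-4.1,0],"angular":[0,0,0],"hand":0.6},
  {"translation":[0,0,4.5],"angular":[0,0,0],"hand":0.6},
  {"translation":[0,0,4.5],"angular":[0,0,0],"hand":0.6},
  {"translation":[0,0,4.5],"angular":[0,0,0],"hand":0.6},
])

```text
time: 4.1
ee_pos: [0.513, 0.2698, 0.3477]
tcp_rot: [-180.0, -0.1, -14.0]
wrist_force: [0.6, 0.2, -0.5]
width: 0.603
grip_force: 0.0
```

Request:
drive_tool([
  {"translation":[0,0,4.5],"angular":[0,0,0],"hand":0.6},
  {"translation":[0,0,4.5],"angular":[0,0,0],"hand":0.6},
  {"translation":[0,0,4.5],"angular":[0,0,0],"hand":0.6},
  {"translation":[0,0,4],"angular":[0,0,0],"hand":0.6},
  {"translation":[0,0,0],"angular":[0,0,0],"hand":0.6},
  {"translation":[0,0,0],"angular":[0,0,0],"hand":0.6},
])

```text
time: 4.7
ee_pos: [0.513, 0.2701, 0.1744]
tcp_rot: [180.0, 0.0, -14.0]
wrist_force: [0.2, 0.3, -0.2]
width: 0.599
grip_force: 0.0
```

```bash
python3 - <<'E'
from h import *
p,d,m=shot('wrist','w3.png')
o=env.get_obs();print(o['time'],o['ee_pos'],o['tcp_rot'],o['width'],o['wrist_force'])
P,u,v=pts(d,m)
b=P[(P[:,2]>.010)&(P[:,2]<.02)&(P[:,0]>.36)&(P[:,0]<.67)&(P[:,1]>.2)&(P[:,1]<.33)]
print(cv2.minAreaRect(b[:,:2].astype(np.float32)))
T=P[(P[:,2]>.02)&(P[:,2]<.2)&(np.hypot(P[:,0]-.5125,P[:,1]-.2688)<.08)]
for s in(1,-1):
    q=T[(T[:,1]-.2688)*s>0]; print(s,len(q),q.min(0) if len(q) else 0,q.max(0) if len(q) else 0)
E
```

```text
4.75 [0.51391495 0.27084822 0.17582885] [-1.79897010e+02 -1.01126601e-01 -1.39637343e+01] 0.5991361433342782 [0.9721641  0.76471323 0.39317398]
((0.5066565275192261, 0.270606130361557), (0.028083965182304382, 0.25715693831443787), 75.95283508300781)
1 23180 [0.50669818 0.26880628 0.10465696] [0.53916129 0.3293351  0.19558499]
-1 24110 [0.48809696 0.205793   0.10439554] [0.52921258 0.26878612 0.19541715]
```

View pics/w3.png

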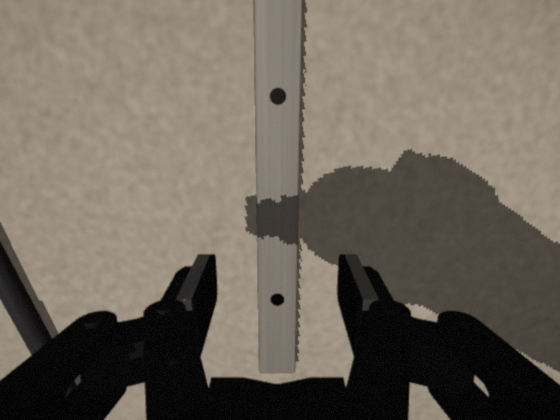

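The bar is centred between the open fingers, at columns 256–300, and the fingertips are 71 mm ahead of the TCP. I'll lower and grip.

Request:
drive_tool([
  {"translation":[0,0.1,4],"angular":[0,0,0],"hand":0.6},
  {"translation":[0,0,3],"angular":[0,0,0],"hand":0.6},
  {"translation":[0,0,1.5],"angular":[0,0,0],"hand":0.6},
  {"translation":[0,0,1.2],"angular":[0,0,0],"hand":0.6},
  {"translation":[0,0,0],"angular":[0,0,0],"hand":0.6},
  {"translation":[0,0,0],"angular":[0,0,0],"hand":0.6},
], squeeze=100)

```text
time: 5.35
ee_pos: [0.5135, 0.2699, 0.0782]
tcp_rot: [-179.9, -0.1, -13.9]
wrist_force: [0.3, -0.5, 0.4]
width: 0.6
grip_force: 0.0
```

Request:
drive_tool([
  {"translation":[0,0,0],"angular":[0,0,0],"hand":0.4},
  {"translation":[0,0,0],"angular":[0,0,0],"hand":0.2},
  {"translation":[0,0,0],"angular":[0,0,0],"hand":0},
  {"translation":[0,0,0],"angular":[0,0,0],"hand":0},
  {"translation":[0,0,0],"angular":[0,0,0],"hand":0},
  {"translation":[0,0,0],"angular":[0,0,0],"hand":0},
])

```text
time: 5.95
ee_pos: [0.5134, 0.2697, 0.0787]
tcp_rot: [-179.9, -0.1, -14.0]
wrist_force: [-0.9, -1.1, 6.8]
width: 0.286
grip_force: 98.2
```

Request:
drive_tool([
  {"translation":[0,0,-1],"angular":[0,0,0],"hand":0},
  {"translation":[0,0,-3],"angular":[0,0,0],"hand":0},
  {"translation":[0,0,-4],"angular":[0,0,0],"hand":0},
  {"translation":[0,0,-4],"angular":[0,0,0],"hand":0},
  {"translation":[0,0,-4],"angular":[0,0,0],"hand":0},
  {"translation":[0,0,-4],"angular":[0,0,-3],"hand":0},
  {"translation":[0,0,-4],"angular":[0,0,-2.4],"hand":0},
  {"translation":[0,0,-3],"angular":[0,0,-1.4],"hand":0},
  {"translation":[0,0,0],"angular":[0,0,0],"hand":0},
  {"translation":[0,0,0],"angular":[0,0,0],"hand":0},
])

```text
time: 6.95
ee_pos: [0.5118, 0.2688, 0.346]
tcp_rot: [179.9, 0.0, -7.2]
wrist_force: [-0.4, -0.3, -6.5]
width: 0.287
grip_force: 100.0
```

```bash
python3 - <<'E'
from h import *
p,d,m=shot('wrist','w4.png')
o=env.get_obs();print(o['time'],o['ee_pos'],o['tcp_rot'],o['width'],o['wrist_force'],o['wrist_torque'])
P,u,v=pts(d,m)
T=P[(v<240)&(P[:,2]>.2)&(u>200)&(u<360)]
Rt=R.from_euler('xyz',o['tcp_rot'],degrees=True);L=(T-o['ee_pos'])@Rt.as_matrix()
print(len(L));ok=(L[:,2]<.09)&(L[:,2]>.05);L=L[ok]
print(L.min(0),L.max(0)); r=cv2.minAreaRect(L[:,:2].astype(np.float32));print(r)
A=np.c_[L[:,0],np.ones(len(L))];print('z slope',np.linalg.lstsq(A,L[:,2],rcond=None)[0])
for x0 in np.arange(.02,.14,.02):
  s=L[(L[:,0]>x0)&(L[:,0]<x0+.02)]
  if len(s): print(round(x0,2),s[:,1].min(),s[:,1].max(),s[:,2].mean())
E
```

```text
7.0 [0.51131425 0.26833251 0.34454641] [179.85288812   0.18031423  -7.18243547] 0.28360634181858857 [-0.17494658 -0.64211209 -8.29408002] [-0.02812646  0.01985208 -0.00075877]
18298
[ 0.01624675 -0.01403127  0.0609405 ] [0.10279648 0.01427051 0.06684203]
((0.05950159206986427, 0.00013358239084482193), (0.08658769726753235, 0.028249550610780716), 0.15991273522377014)
z slope [0.00056879 0.06342361]
0.02 -0.01393659750572627 0.014160748498508475 0.06343901363182311
0.04 -0.014031269718264197 0.014179689265950285 0.06346352068753794
0.06 -0.013933239843135532 0.01426409048162911 0.06342764111953866
0.08 -0.013831615091038302 0.014270508854375386 0.06349045860434781
0.1 -0.0136524157896325 0.01417409273095795 0.0634984475581917
```

View pics/w4.png

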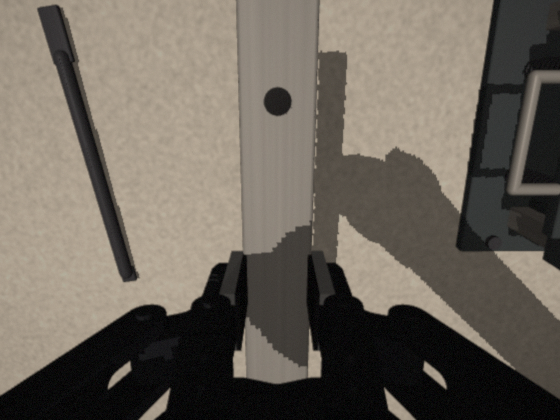

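The bar is held centred, level and in line with the tool, at columns 240–318. I'll carry it over the press.

Request:
drive_tool([
  {"translation":[0.3,2,0],"angular":[0,0,0],"hand":0},
  {"translation":[0.56,4,0],"angular":[0,0,0],"hand":0},
  {"translation":[0.56,4,0],"angular":[0,0,0],"hand":0},
  {"translation":[0.56,4,0],"angular":[0,0,0],"hand":0},
  {"translation":[0.56,4,0],"angular":[0,0,0],"hand":0},
  {"translation":[0.56,4,0],"angular":[0,0,0],"hand":0},
  {"translation":[0.5,4,0],"angular":[0,0,0],"hand":0},
  {"translation":[0.3,2.5,0],"angular":[0,0,0],"hand":0},
  {"translation":[0,1,0],"angular":[0,0,0],"hand":0},
  {"translation":[0,0,1],"angular":[0,0,0],"hand":0},
  {"translation":[0,0,1],"angular":[0,0,0],"hand":0},
  {"translation":[0,0,0],"angular":[0,0,0],"hand":0},
])

```text
time: 8.2
ee_pos: [0.513, -0.0261, 0.3238]
tcp_rot: [-180.0, 0.3, -7.0]
wrist_force: [-0.6, 0.2, -7.4]
width: 0.29
grip_force: 100.1
```

```bash
cat > see.py <<'E'
import sys
from h import *
p,d,m=shot('wrist',sys.argv[1])
obs=[env.get_obs()]
o=obs[0];print(o['time'],o['ee_pos'].round(4),o['tcp_rot'].round(2),o['wrist_force'].round(1))
P,u,v=pts(d,m)
Rt=R.from_euler('xyz',o['tcp_rot'],degrees=True);L=(P-o['ee_pos'])@Rt.as_matrix()
C=P[:,2];sel=(C>.204)&(C<.2095)&(L[:,0]>.085)&(L[:,0]<.125)
for s in(1,-1):
    for n,q in(('cheek',sel&(L[:,1]*s>.0155)&(L[:,1]*s<.03)),):
        A=L[q]; print('cheek side',s,len(A), 'y range',A[:,1].min() if len(A) else 0,A[:,1].max() if len(A) else 0,'x',(A[:,0].min(),A[:,0].max()) if len(A) else 0)
b=L[(abs(L[:,1])<.02)&(L[:,2]>.055)&(L[:,2]<.068)&(L[:,0]>.02)&(L[:,0]<.15)]
print('bar y',b[:,1].min(),b[:,1].max(),'xmax',b[:,0].max(),'z',b[:,2].mean())
c=np.array([.5131,-.0291,.17]);print('seat rel tool',(c-o['ee_pos'])@Rt.as_matrix())
E
python3 see.py w5.png
```

```text
8.25 [ 0.5136 -0.0263  0.3249] [-179.97    0.23   -6.97] [ 0.6 -0.5 -6.4]
cheek side 1 782 y range 0.021169830013916827 0.029351769946367137 x (np.float64(0.09331948560050636), np.float64(0.11207960160552811))
cheek side -1 397 y range -0.022714288607328412 -0.018315039534424767 x (np.float64(0.09344680571127231), np.float64(0.11200313543260368))
bar y -0.013342391823628563 0.014715704221101467 xmax 0.10130754014181131 z 0.066270995044501
seat rel tool [0.00050597 0.00295332 0.15494264]
```

View pics/w5.png

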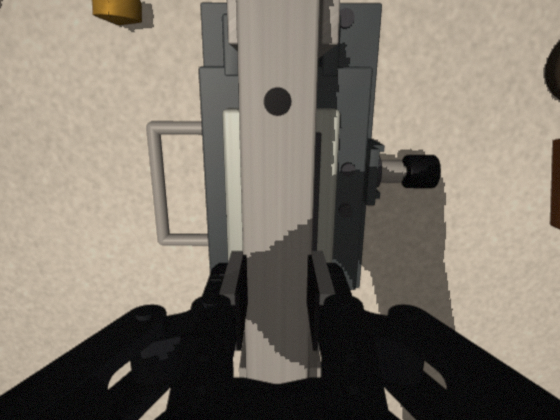

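The bar is over the forks, with fork centre about 2.5 mm to tool +y. I'll correct that and lower to just above the cheeks.

Request:
drive_tool([
  {"translation":[0,0.25,1],"angular":[0,0,0.1],"hand":0},
  {"translation":[0,0,1],"angular":[0,0,0],"hand":0},
  {"translation":[0,0,0.8],"angular":[0,0,0],"hand":0},
  {"translation":[0,0,0],"angular":[0,0,0],"hand":0},
  {"translation":[0,0,0],"angular":[0,0,0],"hand":0},
])

```text
time: 8.75
ee_pos: [0.5142, -0.0306, 0.2986]
tcp_rot: [-180.0, 0.0, -7.2]
wrist_force: [0.5, 0.2, -6.8]
width: 0.29
grip_force: 100.1
```

```bash
python3 see.py w6.png; python3 - <<'E'
from h import *
print([env.get_obs()['ee_pos'].round(4) for _ in range(1)])
p,d,m=shot('wrist');P,u,v=pts(d,m);o=env.get_obs()
Rt=R.from_euler('xyz',o['tcp_rot'],degrees=True);L=(P-o['ee_pos'])@Rt.as_matrix()
for x in(.03,.05,.07,.09):
  s=L[(abs(L[:,0]-x)<.005)&(abs(L[:,1])<.012)&(L[:,2]<.09)]; print(x,len(s),np.median(s[:,2]))
E
```

```text
8.8 [ 0.5145 -0.0306  0.2991] [-1.7999e+02 -2.0000e-02 -7.2400e+00] [ 0.   0.3 -7.2]
cheek side 1 761 y range 0.017291071346355075 0.02466936954437455 x (np.float64(0.09133700462625079), np.float64(0.10729293783848094))
cheek side -1 889 y range -0.027549893503784652 -0.019177097710464663 x (np.float64(0.09134952528854691), np.float64(0.1073188718335578))
bar y -0.013285031664860393 0.014916070088810456 xmax 0.10170607259823856 z 0.06544711499680893
seat rel tool [-0.00162028 -0.00134424  0.12906987]
[array([ 0.5145, -0.0306,  0.2991])]
0.03 1512 0.065128418572823
0.05 1726 0.06510899434414325
0.07 1946 0.06512897992098658
0.09 2251 0.06524912276300437
```

Request:
drive_tool([
  {"translation":[-0.15,-0.15,0],"angular":[0,0,0],"hand":0},
  {"translation":[0,0,0.8],"angular":[0,0,0],"hand":0},
  {"translation":[0,0,0.8],"angular":[0,0,0],"hand":0},
  {"translation":[0,0,0.8],"angular":[0,0,0],"hand":0},
  {"translation":[0,0,0.8],"angular":[0,0,0],"hand":0},
  {"translation":[0,0,0.8],"angular":[0,0,0],"hand":0},
  {"translation":[0,0,0],"angular":[0,0,0],"hand":0},
  {"translation":[0,0,0],"angular":[0,0,0],"hand":0},
])

```text
time: 9.65
ee_pos: [0.5129, -0.029, 0.2586]
tcp_rot: [-180.0, 0.0, -7.2]
wrist_force: [0.5, -0.4, -7.3]
width: 0.289
grip_force: 100.0
```

```bash
python3 see.py w7.png
```

```text
9.7 [ 0.5132 -0.029   0.259 ] [-1.7999e+02 -2.0000e-02 -7.2400e+00] [-0.2 -0.  -6.6]
cheek side 1 604 y range 0.017859388383033296 0.026312395592018527 x (np.float64(0.09280179860501722), np.float64(0.09892734486555398))
cheek side -1 614 y range -0.026028721039934526 -0.017796489816051204 x (np.float64(0.09273344124900482), np.float64(0.09886604009950631))
bar y -0.01995971599232821 0.019999796849933908 xmax 0.10177795980084495 z 0.06533608680589387
seat rel tool [-1.02698269e-04  8.74453455e-05  8.90087246e-02]
```

Centred in the forks. I'll lower in small steps until contact.

Request:
drive_tool([
  {"translation":[0,0,0.4],"angular":[0,0,0],"hand":0},
  {"translation":[0,0,0.3],"angular":[0,0,0],"hand":0},
  {"translation":[0,0,0.1],"angular":[0,0,0],"hand":0},
  {"translation":[0,0,0],"angular":[0,0,0],"hand":0},
  {"translation":[0,0,0],"angular":[0,0,0],"hand":0},
])

```text
time: 10.2
ee_pos: [0.513, -0.0291, 0.2509]
tcp_rot: [-180.0, -0.0, -7.2]
wrist_force: [0.5, 0.3, -8.6]
width: 0.291
grip_force: 100.1
```

Request:
drive_tool([
  {"translation":[0,0,0.1],"angular":[0,0,0],"hand":0},
  {"translation":[0,0,0],"angular":[0,0,0],"hand":0},
  {"translation":[0,0,0],"angular":[0,0,0],"hand":0},
])

```text
time: 10.5
ee_pos: [0.513, -0.029, 0.25]
tcp_rot: [-180.0, -0.0, -7.2]
wrist_force: [0.3, 0.9, -5.5]
width: 0.288
grip_force: 100.1
```

Request:
drive_tool([
  {"translation":[0,0,0.1],"angular":[0,0,0],"hand":0},
  {"translation":[0,0,0],"angular":[0,0,0],"hand":0},
  {"translation":[0,0,0],"angular":[0,0,0],"hand":0},
])

```text
time: 10.8
ee_pos: [0.513, -0.029, 0.2489]
tcp_rot: [-180.0, 0.0, -7.2]
wrist_force: [-0.2, 0.1, -7.0]
width: 0.288
grip_force: 100.2
```

Request:
drive_tool([
  {"translation":[0,0,0.05],"angular":[0,0,0],"hand":0},
  {"translation":[0,0,0],"angular":[0,0,0],"hand":0},
  {"translation":[0,0,0],"angular":[0,0,0],"hand":0},
])

```text
time: 11.1
ee_pos: [0.513, -0.029, 0.2488]
tcp_rot: [180.0, -0.0, -7.2]
wrist_force: [-3.0, 0.3, -1.1]
width: 0.288
grip_force: 100.7
```

Request:
drive_tool([
  {"translation":[0,0,0.05],"angular":[0,0,0],"hand":0},
  {"translation":[0,0,0],"angular":[0,0,0],"hand":0},
  {"translation":[0,0,0],"angular":[0,0,0],"hand":0},
])

```text
time: 11.4
ee_pos: [0.513, -0.029, 0.2487]
tcp_rot: [180.0, -0.0, -7.2]
wrist_force: [-4.3, 0.3, 5.5]
width: 0.283
grip_force: 101.6
```

Request:
drive_tool([
  {"translation":[0,0,0],"angular":[0,0,0],"hand":0.35},
  {"translation":[0,0,0],"angular":[0,0,0],"hand":0.45},
  {"translation":[0,0,0],"angular":[0,0,0],"hand":0.6},
  {"translation":[0,0,0],"angular":[0,0,0],"hand":0.75},
  {"translation":[0,0,0],"angular":[0,0,0],"hand":0.75},
])

```text
time: 11.9
ee_pos: [0.5132, -0.029, 0.248]
tcp_rot: [-180.0, -0.0, -7.2]
wrist_force: [-0.0, 0.8, -0.7]
width: 0.748
grip_force: 0.0
```

Request:
drive_tool([
  {"translation":[0,0,-1],"angular":[0,0,0],"hand":0.75},
  {"translation":[0,0,-3],"angular":[0,0,0],"hand":0.75},
  {"translation":[0,0,-4],"angular":[0,0,0],"hand":0.75},
  {"translation":[0,0,-4],"angular":[0,0,0],"hand":0.75},
  {"translation":[3,0,-4],"angular":[0,0,0],"hand":0.75},
  {"translation":[3,0,-3],"angular":[0,0,0],"hand":0.75},
  {"translation":[0,0,0],"angular":[0,0,0],"hand":0.75},
  {"translation":[0,0,0],"angular":[0,0,0],"hand":0.75},
  {"translation":[0,0,0],"angular":[0,0,0],"hand":0.75},
])

```text
time: 12.8
ee_pos: [0.5714, -0.0364, 0.4368]
tcp_rot: [180.0, 0.1, -7.2]
wrist_force: [-0.8, 1.3, -0.1]
width: 0.749
grip_force: 0.0
```

```bash
python3 - <<'E'
from h import *
p,d,m=shot('wrist','w8.png');P,u,v=pts(d,m);o=env.get_obs();print(o['time'],o['ee_pos'],o['tcp_rot'])
c=np.array([.5131,-.0291,0]);Q=(P-c)@R.from_euler('z',-7.15,degrees=True).as_matrix()
S=lambda z0,z1,x,y:Q[(Q[:,2]>z0)&(Q[:,2]<z1)&(abs(Q[:,0])<x)&(abs(Q[:,1])<y)]
b=S(.179,.19,.16,.017);print('bar',len(b),cv2.minAreaRect(b[:,:2].astype(np.float32)),b.min(0),b.max(0))
for x in(-.12,-.08,0.03,.08,.12):
  s=b[abs(b[:,0]-x)<.01];print(x,len(s),s[:,2].mean() if len(s) else 0)
C=S(.204,.21,.14,.035);print('cheeks',cv2.minAreaRect(C[:,:2].astype(np.float32)))
k=Q[(abs(Q[:,0])<.02)&(Q[:,1]<-.108)&(Q[:,1]>-.16)&(Q[:,2]>.05)&(Q[:,2]<.09)];print('knob',k.min(0),k.max(0),k[k[:,2]>.072].mean(0))
E
```

```text
12.85 [ 0.57122949 -0.03642527  0.43664103] [ 1.79984813e+02  1.60696835e-01 -7.22365394e+00]
bar 7905 ((-0.0009440481662750244, -0.0004499424248933792), (0.028043672442436218, 0.27006644010543823), 89.80633544921875) [-0.13594744 -0.0148487   0.18088981] [0.13405607 0.01388262 0.18680371]
-0.12 431 0.18407629708256543
-0.08 464 0.18406427371701695
0.03 608 0.18398001373541414
0.08 716 0.1839369019317948
0.12 788 0.18385481483820515
cheeks ((0.00037035346031188965, 0.0001927930861711502), (0.05192976072430611, 0.23373617231845856), 89.908935546875)
knob [-0.01449875 -0.14360053  0.05133315] [ 0.01631902 -0.10805414  0.07761315] [ 0.00089549 -0.12891174  0.07450372]
```

View pics/w8.png

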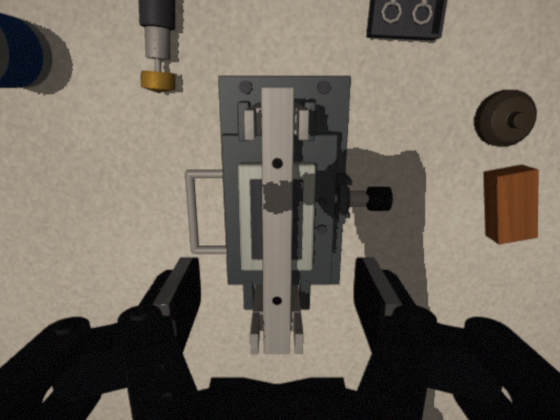

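The bar is home: it is level with its top at 0.184 m, within 1 mm of centre, and lies in both forks at columns 263–293. Next is the knob at (378,198), so I check the joint room for the 90° turn.

```bash
python3 - <<'E'
from h import *
o=env.get_obs();print(o['joints'].round(1))
a=np.radians(-7.15);c=np.array([.5131,-.0291]);Rz=np.array([[np.cos(a),-np.sin(a)],[np.sin(a),np.cos(a)]])
k=c+Rz@[.0007,-.130];print('knob',k)
b=np.radians(-97.15)
d=k-o['ee_pos'][:2]
for y in(-7.15,-97.15,82.85):
    b=np.radians(y);print(y,'tool dx,dy',d@[np.cos(b),np.sin(b)],d@[np.sin(b),-np.cos(b)])
E
```

```text
[ 10.9  13.8 -12.1  90.6   2.9  76.2 -98.8]
knob [ 0.49761379 -0.15817621]
-7.15 tool dx,dy -0.05788921287349504 0.1299669191317931
-97.15 tool dx,dy 0.1299669191317931 0.05788921287349502
82.85 tool dx,dy -0.1299669191317931 -0.057889212873495036
```

Yaw +82.85° keeps joint 7 in range, but it puts the camera on the press side. I'll turn at height and tilt 12° outward to keep the camera clear of the press.

Request:
drive_tool([
  {"translation":[0,4,0],"angular":[0,0,0],"hand":0.75},
  {"translation":[-2,4,0],"angular":[0,0,-8.2],"hand":0.75},
  {"translation":[0,0,0],"angular":[0,0,-8.2],"hand":0.75},
  {"translation":[0,0,0],"angular":[0,0,-8.2],"hand":0.75},
  {"translation":[0,0,0],"angular":[0,0,-8.2],"hand":0.75},
  {"translation":[0,0,0],"angular":[0,0,-8.2],"hand":0.75},
  {"translation":[0,0,0],"angular":[0,0,-8.2],"hand":0.75},
  {"translation":[0,0,0],"angular":[0,0,-8.2],"hand":0.75},
  {"translation":[0,0,0],"angular":[0,0,-8.2],"hand":0.75},
  {"translation":[0,0,0],"angular":[0,0,-8.2],"hand":0.75},
  {"translation":[0,0,0],"angular":[0,0,-8.2],"hand":0.75},
  {"translation":[0,0,0],"angular":[0,0,-8.1],"hand":0.75},
], squeeze=120)

```text
time: 14.05
ee_pos: [0.5414, -0.1132, 0.4368]
tcp_rot: [-179.9, 0.0, 83.2]
wrist_force: [0.0, 0.9, -0.4]
width: 0.748
grip_force: 0.0
```

Request:
drive_tool([
  {"translation":[0,0,0],"angular":[0,6,0],"hand":0.75},
  {"translation":[0,0,0],"angular":[0,6,0],"hand":0.75},
  {"translation":[0,0,0],"angular":[0,0,0],"hand":0.75},
  {"translation":[0,0,0],"angular":[0,0,0],"hand":0.75},
])

```text
time: 14.45
ee_pos: [0.5417, -0.1139, 0.437]
tcp_rot: [-179.9, -11.9, 82.8]
wrist_force: [0.1, 0.6, -0.3]
width: 0.752
grip_force: 0.0
```

```bash
cat > k.py <<'E'
from h import *
o=env.get_obs();print(o['time'],o['joints'].round(1),o['ee_pos'].round(4),o['tcp_rot'].round(2),o['wrist_force'].round(1))
Rt=R.from_euler('xyz',o['tcp_rot'],degrees=True).as_matrix()
Rp=R.from_euler('z',-7.15,degrees=True).as_matrix();c=np.array([.5131,-.0291,0])
g=o['ee_pos']+Rt@[0,0,.054]
print('axes in press\n',(Rp.T@Rt).round(3))
print('grasp pt in press',Rp.T@(g-c))
for n,t in(('knob',[.0007,-.131,.060]),('80 above',[.0007,-.131,.14])):
    w=c+Rp@t-g;print(n,'tool cm',(Rt.T@w*100).round(2))
print('press -y 1cm in tool',(Rt.T@Rp@[0,-1,0]).round(3),'up',(Rt.T@[0,0,1]).round(3))
E
python3 k.py
```

```text
14.45 [ 31.   13.2 -19.1  92.4  -7.8  76.4   7. ] [ 0.5417 -0.1139  0.437 ] [-179.88  -11.88   82.75] [ 0.1  0.6 -0.3]
axes in press
 [[ 0.002  1.    -0.002]
 [ 0.979 -0.001  0.206]
 [ 0.206 -0.002 -0.979]]
grasp pt in press [ 0.03887186 -0.06946019  0.38415963]
knob tool cm [-12.7   -3.74  30.46]
80 above tool cm [-11.05  -3.76  22.63]
press -y 1cm in tool [-0.979  0.001 -0.206] up [ 0.206 -0.002 -0.979]
```

Request:
drive_tool([
  {"translation":[-4,-1.3,0.5],"angular":[0,0,0],"hand":0.75},
  {"translation":[-4,-1.3,1.5],"angular":[0,0,0],"hand":0.75},
  {"translation":[-3,-1.2,2.6],"angular":[0,0,0],"hand":0.75},
  {"translation":[0,0,4],"angular":[0,0,0],"hand":0.75},
  {"translation":[0,0,4],"angular":[0,0,0],"hand":0.75},
  {"translation":[0,0,4],"angular":[0,0,0],"hand":0.75},
  {"translation":[0,0,4],"angular":[0,0,0],"hand":0.75},
  {"translation":[0,0,2],"angular":[0,0,0],"hand":0.75},
  {"translation":[0,0,0],"angular":[0,0,0],"hand":0.75},
  {"translation":[0,0,0],"angular":[0,0,0],"hand":0.75},
])

```text
time: 15.45
ee_pos: [0.4978, -0.1679, 0.1945]
tcp_rot: [180.0, -12.0, 83.0]
wrist_force: [0.9, -0.5, 0.4]
width: 0.748
grip_force: 0.0
```

```bash
python3 k.py; python3 - <<'E'
from h import *
p,d,m=shot('wrist','w9.png');P,u,v=pts(d,m)
c=np.array([.5131,-.0291,0]);Q=(P-c)@R.from_euler('z',-7.15,degrees=True).as_matrix()
k=Q[(abs(Q[:,0])<.02)&(Q[:,1]<-.108)&(Q[:,1]>-.16)&(Q[:,2]>.05)&(Q[:,2]<.09)];print('knob',len(k),k.min(0),k.max(0),k[k[:,2]>.072].mean(0))
E
```

```text
15.45 [ 35.1  25.1 -16.1 110.4  -6.5  48.3  17.7] [ 0.4978 -0.1679  0.1945] [180.   -11.97  83.  ] [ 0.9 -0.5  0.4]
axes in press
 [[-0.003  1.    -0.001]
 [ 0.978  0.003  0.207]
 [ 0.207  0.    -0.978]]
grasp pt in press [ 0.00202119 -0.12837973  0.14166331]
knob tool cm [-1.95 -0.13  7.93]
80 above tool cm [-0.29 -0.13  0.11]
press -y 1cm in tool [-0.978 -0.003 -0.207] up [ 0.207  0.    -0.978]
knob 2956 [-0.01604263 -0.14379594  0.05019373] [ 0.0156578  -0.10805604  0.07738703] [-0.00031844 -0.12927023  0.07449032]
```

View pics/w9.png

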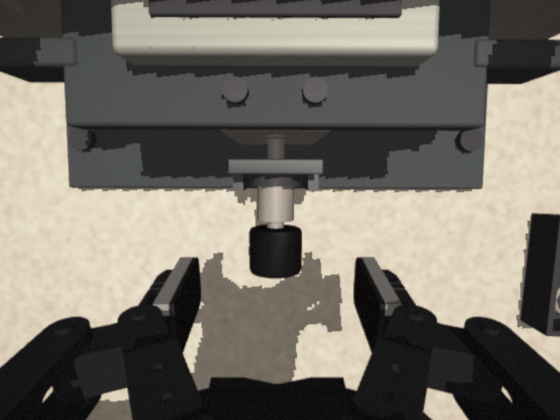

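The knob at (275,250) is centred between the fingers. I'll descend onto it and close.

Request:
drive_tool([
  {"translation":[-0.5,-0.2,2.2],"angular":[0,0,0],"hand":0.75},
  {"translation":[-0.5,0,2.2],"angular":[0,0,0],"hand":0.75},
  {"translation":[-0.5,0,2],"angular":[0,0,0],"hand":0.75},
  {"translation":[-0.45,0,1.5],"angular":[0,0,0],"hand":0.75},
  {"translation":[0,0,0],"angular":[0,0,0],"hand":0.75},
  {"translation":[0,0,0],"angular":[0,0,0],"hand":0.75},
])

```text
time: 16.1
ee_pos: [0.4957, -0.1716, 0.1135]
tcp_rot: [179.9, -12.0, 82.9]
wrist_force: [-0.2, -0.1, 0.6]
width: 0.75
grip_force: 0.0
```

```bash
python3 k.py
```

```text
16.1 [ 34.7  32.6 -15.3 112.4  -5.5  39.1  18.7] [ 0.4957 -0.1716  0.1135] [179.93 -11.98  82.86] [-0.2 -0.1  0.6]
axes in press
 [[-0.     1.     0.001]
 [ 0.978 -0.     0.208]
 [ 0.208  0.001 -0.978]]
grasp pt in press [ 0.00049089 -0.13234839  0.06070473]
knob tool cm [0.12 0.02 0.1 ]
80 above tool cm [ 1.78  0.03 -7.73]
press -y 1cm in tool [-0.978  0.    -0.208] up [ 0.208  0.001 -0.978]
```

Request:
drive_tool([
  {"translation":[0,-0.05,0],"angular":[0,0,0],"hand":0.6},
  {"translation":[0,0,0],"angular":[0,0,0],"hand":0.5},
  {"translation":[0,0,0],"angular":[0,0,0],"hand":0.4},
  {"translation":[0,0,0],"angular":[0,0,0],"hand":0.2},
  {"translation":[0,0,0],"angular":[0,0,0],"hand":0},
  {"translation":[0,0,0],"angular":[0,0,0],"hand":0},
  {"translation":[0,0,0],"angular":[0,0,0],"hand":0},
], squeeze=120)

```text
time: 16.8
ee_pos: [0.4961, -0.1717, 0.1141]
tcp_rot: [179.8, -11.9, 82.9]
wrist_force: [-0.4, -0.7, 6.3]
width: 0.336
grip_force: 117.9
```

```bash
python3 k.py
```

```text
16.8 [ 34.7  32.5 -15.3 112.4  -5.5  39.   18.8] [ 0.4961 -0.1717  0.1141] [179.79 -11.95  82.89] [-0.4 -0.7  6.3]
axes in press
 [[-0.001  1.     0.003]
 [ 0.978  0.     0.207]
 [ 0.207  0.004 -0.978]]
grasp pt in press [ 0.0010669  -0.13239748  0.06130783]
knob tool cm [ 0.11 -0.04  0.16]
80 above tool cm [ 1.77 -0.01 -7.67]
press -y 1cm in tool [-0.978 -0.    -0.207] up [ 0.207  0.004 -0.978]
```

Request:
drive_tool([
  {"translation":[-0.2,0,-0.042],"angular":[0,0,0],"hand":0},
  {"translation":[-0.3,0,-0.063],"angular":[0,0,0],"hand":0},
  {"translation":[-0.3,0,-0.063],"angular":[0,0,0],"hand":0},
  {"translation":[-0.3,0,-0.063],"angular":[0,0,0],"hand":0},
  {"translation":[-0.3,0,-0.063],"angular":[0,0,0],"hand":0},
  {"translation":[0,0,0],"angular":[0,0,0],"hand":0},
  {"translation":[0,0,0],"angular":[0,0,0],"hand":0},
])

```text
time: 17.5
ee_pos: [0.4951, -0.1804, 0.114]
tcp_rot: [179.9, -12.3, 83.1]
wrist_force: [2.6, 11.5, 6.1]
width: 0.339
grip_force: 118.2
```

```bash
python3 k.py
```

```text
17.5 [ 35.9  32.9 -15.5 111.8  -5.6  39.6  20.1] [ 0.4951 -0.1804  0.114 ] [179.87 -12.31  83.1 ] [ 2.6 11.5  6.1]
axes in press
 [[-0.004  1.     0.001]
 [ 0.977  0.004  0.213]
 [ 0.213  0.002 -0.977]]
grasp pt in press [ 0.00103452 -0.14087708  0.06129154]
knob tool cm [ 0.94 -0.03  0.34]
80 above tool cm [ 2.64 -0.01 -7.48]
press -y 1cm in tool [-0.977 -0.004 -0.213] up [ 0.213  0.002 -0.977]
```

Request:
drive_tool([
  {"translation":[-0.3,0,-0.063],"angular":[0,0,0],"hand":0},
  {"translation":[-0.3,0,-0.063],"angular":[0,0,0],"hand":0},
  {"translation":[-0.2,0,-0.042],"angular":[0,0,0],"hand":0},
  {"translation":[0,0,0],"angular":[0,0,0],"hand":0},
  {"translation":[0,0,0],"angular":[0,0,0],"hand":0},
])

```text
time: 18.0
ee_pos: [0.4943, -0.1872, 0.114]
tcp_rot: [179.9, -12.4, 83.2]
wrist_force: [4.2, 13.2, 5.4]
width: 0.346
grip_force: 118.2
```

```bash
python3 k.py
```

```text
18.0 [ 36.5  33.1 -15.4 111.5  -5.6  40.   20.8] [ 0.4943 -0.1872  0.114 ] [179.89 -12.4   83.15] [ 4.2 13.2  5.4]
axes in press
 [[-0.005  1.     0.001]
 [ 0.977  0.005  0.215]
 [ 0.215  0.002 -0.977]]
grasp pt in press [ 0.00102582 -0.14764068  0.06128469]
knob tool cm [ 1.6  -0.02  0.48]
80 above tool cm [ 3.32 -0.01 -7.33]
press -y 1cm in tool [-0.977 -0.005 -0.215] up [ 0.215  0.002 -0.977]
```

Request:
drive_tool([
  {"translation":[-0.2,0,-0.043],"angular":[0,0,0],"hand":0},
  {"translation":[-0.2,0,-0.043],"angular":[0,0,0],"hand":0},
  {"translation":[0,0,0],"angular":[0,0,0],"hand":0},
  {"translation":[0,0,0],"angular":[0,0,0],"hand":0},
])

```text
time: 18.4
ee_pos: [0.4939, -0.1902, 0.114]
tcp_rot: [179.9, -12.5, 83.2]
wrist_force: [5.2, 15.9, 6.3]
width: 0.339
grip_force: 118.5
```

Request:
drive_tool([
  {"translation":[-0.2,0,-0.043],"angular":[0,0,0],"hand":0},
  {"translation":[0,0,0],"angular":[0,0,0],"hand":0},
  {"translation":[0,0,0],"angular":[0,0,0],"hand":0},
])

```text
time: 18.7
ee_pos: [0.4939, -0.1904, 0.114]
tcp_rot: [179.9, -12.6, 83.3]
wrist_force: [5.8, 19.2, 5.2]
width: 0.338
grip_force: 118.5
```

```bash
python3 k.py
```

```text
18.7 [ 37.   33.2 -15.5 111.2  -5.6  40.3  21.3] [ 0.4939 -0.1904  0.114 ] [179.93 -12.59  83.27] [ 5.8 19.2  5.2]
axes in press
 [[-0.007  1.    -0.   ]
 [ 0.976  0.007  0.218]
 [ 0.218  0.001 -0.976]]
grasp pt in press [ 0.00103103 -0.15064626  0.06128818]
knob tool cm [ 1.89 -0.02  0.55]
80 above tool cm [ 3.63 -0.01 -7.25]
press -y 1cm in tool [-0.976 -0.007 -0.218] up [ 0.218  0.001 -0.976]
```

Motion stopped at 18.2 mm of travel and the force rose to 20 N, above the spring's 16 N, so the plunger is on its stop. I'll hold for a moment and verify.

Request:
drive_tool([
  {"translation":[0,0,0],"angular":[0,0,0],"hand":0},
  {"translation":[0,0,0],"angular":[0,0,0],"hand":0},
  {"translation":[0,0,0],"angular":[0,0,0],"hand":0},
  {"translation":[0,0,0],"angular":[0,0,0],"hand":0},
  {"translation":[0,0,0],"angular":[0,0,0],"hand":0},
  {"translation":[0,0,0],"angular":[0,0,0],"hand":0},
])

```text
time: 19.3
ee_pos: [0.4939, -0.1904, 0.114]
tcp_rot: [179.9, -12.6, 83.3]
wrist_force: [5.5, 19.9, 4.9]
width: 0.341
grip_force: 118.5
```

```bash
python3 k.py|head -6; python3 - <<'E'
from h import *
p,d,m=shot('wrist','w10.png')
c=np.array([.5131,-.0291,0]);Rp=R.from_euler('z',-7.15,degrees=True).as_matrix()
for cam in('side','top','wrist'):
    p,d,m=shot(cam,'f_%s.png'%cam);P,u,v=pts(d,m);Q=(P-c)@Rp
    b=Q[(abs(Q[:,0])<.16)&(abs(Q[:,1])<.03)&(Q[:,2]>.175)&(Q[:,2]<.195)];print(cam,'bar',len(b),b.mean(0) if len(b) else '',np.median(b[:,2]) if len(b) else '')
    b=Q[(abs(Q[:,0])<.08)&(Q[:,1]>-.064)&(Q[:,1]<-.03)&(Q[:,2]>.1)&(Q[:,2]<.16)];print(cam,'bed z',len(b),np.median(b[:,2]) if len(b) else '')
E
```

```text
19.3 [ 37.   33.2 -15.5 111.2  -5.6  40.3  21.3] [ 0.4939 -0.1904  0.114 ] [179.93 -12.59  83.27] [ 5.5 19.9  4.9]
axes in press
 [[-0.007  1.    -0.   ]
 [ 0.976  0.007  0.218]
 [ 0.218  0.001 -0.976]]
grasp pt in press [ 0.00102848 -0.15064141  0.06129289]
side bar 532 [-0.01070143  0.0034075   0.18093979] 0.17987638437348175
side bed z 17 0.11942314903138279
top bar 814 [ 1.83577148e-03 -3.40803220e-05  1.84937485e-01] 0.18507498166646014
top bed z 520 0.12635656120210187
wrist bar 0  
wrist bed z 988 0.10333806497847708
```

View pics/w10.png

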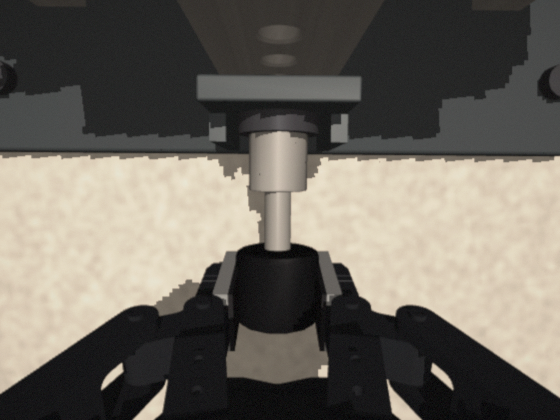

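The knob at (278,285) is firmly gripped with its rod fully drawn out (rows 190–245). The bar hasn't moved and the hold is steady, so I'm handing in.

```bash
python3 -c "
from station import env
print(env.sign_off())"
```

```text
the job is handed in; nothing more can be done
None
```

The clamp bar lies flat in both forks, centred to about 1 mm and released; the plunger is pulled to its stop (about 18 mm) and still held there, and I handed the job in at about 19.5 s.

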